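Hang the charged pipette back in the colour-coded rack

ROBOT

A 6-joint arm with a two-finger parallel gripper is mounted at the origin on the work surface. World frame = base frame: x ahead of the robot, y to its left, z up, the work surface at z = 0. Lengths are in mm, angles in rad, forces in N, time in s.
With the tool pointing down it reaches from about 200 to 875 mm from the base axis. Payload 3.4 kg.
Tool frame: the origin (TCP) lies midway between the tips of the shut fingers; the grasp point (between the pads) lies 19 mm behind it (grip_depth is the distance from the TCP to the grasp point, in mm); z points along the fingers, y is the line along which they close (so a half turn about z gives the same grasp; the last joint's range is limited). The gripper opens to 94 mm and grips with 3 to 60 N. Pads are 16 mm wide; open, the fingers measure 119 mm over their backs; the gripper's body (75 mm by 177 mm) begins 78 mm behind the grasp point.
Start: joints at [0.99, 0.276, 1.505, -0, 1.361, -0.121], TCP at [255.189, 515.309, 205.493] pointing down, gripper open.
Joint ranges: [-2.89, 2.89], [-0.75, 2.08], [0.22, 2.7], [-1.18, 4.32], [0.11, 2.71], [-2.7, 2.7]. Speed limits (rad/s): [2.57, 2.57, 3.14, 3.14, 3.14, 3.14].

INTERFACE

Orientations are given as a unit quaternion [x, y, z, w].
In Python, from cell import get_obs, snapshot, job_done, spot_in, pinpoint, grip_depth gives the robot as it stands. The module is installed in compiled form; this text tells all that it offers.
- The arm moves only by the shell command python3 -m creep 'ROWS' [FORCE]. ROWS is JSON, a list of rows, each a list of 7 numbers: the turn, a rotation vector about the tool's x, y, z in units of pi/2 rad (1.0 is pi/2 rad), then the shift along the tool's x, y, z in units of 0.75 m (1.0 is 0.75 m), then the opening, from -1 (shut) to 1 (fully open). In form: [[ax, ay, az, x, y, z, gripper], ...]. A call has 1 to 8 rows; each row shifts and turns the commanded pose from where the row before left it, along the tool's axes as they then stand; what a row does not reach is not made up. A row lasts 1/12 s, in which the tool goes at most 41.7 mm and 7.16 degrees, less where a joint would pass 70% of its speed; a pose out of reach is approached as far as the arm can. A call with a number of a shift or a turn outside -1 to 1 is refused whole. A call with a gripper value outside its range is refused whole. The fingers move at their own pace and stop on an object; FORCE is the grip in N (left out, the last holds). Time passes only in rows, so rows that do not move let the fingers close. It gives the time, the measured TCP pose, the force, the opening and the grip force at its end, in the units of the state.
- get_obs(): the state, without advancing time (a new reading comes with each control period).
- snapshot(name): name is "scene" or "top"; returns a dict with "image" (420x560x3 uint8, red, green, blue), "depth" (420x560 float32, mm along the optical axis (not along the pixel's ray), 0 where there is no reading), "fx", "fy", "cx", "cy" (pixels), "rvec" (rotation vector, rad) and "tvec" (3), from world to camera coordinates, as OpenCV has them. Camera axes: x right, y down, z forward; pixel columns grow to the right and rows downward; lengths in mm; the calibration is good to about 2 mm. A picture is of the moment at which its call begins.
- job_done(): hands the job in; it is judged then, once.
Trained networks look in a picture, given as the dict that the camera call returned (one of the last four; its "shot" number tells which), for a name from the list of things; names that differ only in an ending like _2 or _b are one class to them, and where a whole thing is asked for, a point or a joint stands for the part that bears it (a point fixed in the world has none). Each returns a list of dicts, best first, with "confidence" (0 to 1); they miss things now and then, are a little off and sometimes report something else, mostly with a low value. They report only what shows in the picture. A call takes as long as a camera call. They do not tell look-alikes from the thing itself.
- spot_in(picture, query): "rect" ([centre column, centre row, width, height] in pixels, round what is visible of it).
- pinpoint(picture, query): "centre" ([row, column] in pixels: a listed point, or the origin of a listed thing).
The state is a dict: "time": time; "joint_pos": joint angles; "dq": joint speeds; "tau": joint torques, N m; "tool_pos": TCP position; "eef_rot": TCP orientation; "wrist_force": force on the tool from outside, world axes, zero at the start; "wrist_torque": the same for the moment, N m; "opening": opening from 0.0 (shut) to 1.0 (fully open); "grasp_force": force on a finger pad.
Only numpy, scipy, OpenCV 4.12 (cv2) and the standard library are available. Lean on these libraries where they do the work, as an engineer would, in place of code of your own. Each camera call takes 0.05 s, during which the arm holds its last target. There are 200 camera calls.

TASK

The blue pipette has finished charging: lift it out of the grey charging dock and hang it upright in the rack, nose down through the hole of the empty blue holder, until its shoulder sits fully home on the holder. Lower it gently into the hole instead of letting it drop, let go of it, and leave the other two pipettes and everything else on the bench where they are.

Things in the scene. Friction and masses are not known exactly. Their poses are not given: they have to be found in the camera images.
- pipette_blue_center (a point): Centre of the blue pipette (white handle, blue bands), a stiff rod 170 mm long, starting upright in the dock; on its long axis, 85 mm above the tip; z runs up it. Straight round handle 28 mm across from 5 mm below to 67 mm above this point: grip it 25 to 50 mm above this point. The 28 mm handle's lower end is the flat shoulder, 80 mm above the tip. 0.1 to 0.2 kg.
- pipette_blue_tip (a point): Tip of the blue pipette's nose, on its axis, 85 mm below the centre. The grey round nose is 80 mm long: 10 mm across at the tip, 12 mm at 30 mm, 16 mm from 60 mm up to the shoulder at 80 mm.
- pipette_blue: The same blue pipette; origin at the tip. A finger hook, 9 mm wide and 6 mm tall, sticks out along its +x (away from the robot at yaw 0), 149 mm above the tip, reaching 24 mm from the axis: close the fingers across y to clear it. A cap and button, up to 25 mm across, end at 170 mm.
- dock_mouth (a point): Grey charging dock (fixed block 70 x 74 mm, 100 mm tall, on a black foot 130 x 110 mm): centre of the mouth of its hole, in its top face, where the blue pipette starts with its shoulder resting on the top face. Hole 24 mm across, 88 mm deep, straight down. x points away from the robot at yaw 0.
- rack: White pipette rack, fixed to the bench, 310 mm long (its y) and 130 mm deep; origin at the centre of its underside. Three coloured holders sit side by side along its y axis, 85 mm apart, their tops 105 mm above the bench, in an order that changes.
- holder_blue_mouth (a point): Blue holder (fixed block 58 x 60 mm, 15 mm thick, top face 105 mm above the bench): centre of the hole's mouth in its top face; z up, y along the rack. Hole 21 mm across, 2 mm chamfer, right through, open space below down to the rack's foot 10 mm above the bench. With the shoulder fully home on the top face, the pipette's centre is 5 mm above this point, its tip 80 mm below.
- holder_blue: The same blue holder; origin at the centre of its underside, 15 mm below the mouth; z up.
- pipette_green_center (a point): Centre of the green pipette, same shape as the blue one, hanging in the green holder; its top is 195 mm above the bench.
- pipette_orange_center (a point): Centre of the orange pipette, same shape, hanging in the orange holder; its top is 195 mm above the bench.
- reagent_bottle: Amber reagent bottle, 60 mm across, 140 mm tall, blue cap; origin at the centre of its underside
- sample_cup_a: White sample cup, 72 mm across the rim, 70 mm tall; origin at the centre of its underside
- sample_cup_b: A second cup like the first, standing beside it; origin at the centre of its underside
- tip_box: Blue box of pipette tips, 90 x 125 mm, 65 mm tall; origin at the centre of its underside
Not all that is in view belongs to the job. What is shaped like the pipette_blue but brown or red is not meant. Leave any purple look-alike of the part that bears dock_mouth alone.

How it is judged:
By the outcome, as a careful person would: the job done as asked, in the order asked, and still so for the second after the job is handed in, with the robot touching nothing.
It also fails if it takes over 51 s, if anything falls off the work surface, if the arm or the gripper's body presses on something with over 40 N, if the wrist force passes 120 N, or if a joint passes its speed limit or range.

## Working session

There is one attempt and no reset: what is moved stays moved. The work goes in short steps, Python scripts to look and compute and a shell command to move; the robot and the scene stay as the last step left them, time stands still between calls to the robot, and variables do not carry over. Pictures are saved under pics/ and viewed, at most 10 in all, crops included, and the job is handed in when it is done.

```bash
mkdir -p pics
cat > h.py <<'E'
import numpy as np, cv2
from cell import *
from scipy.spatial.transform import Rotation as R
def P(s): return cv2.Rodrigues(np.array(s["rvec"],float))[0], np.array(s["tvec"],float).reshape(3)
def ray(s,rc):
    M,t=P(s); d=np.array([(rc[1]-s["cx"])/s["fx"],(rc[0]-s["cy"])/s["fy"],1]); return -M.T@t, M.T@d
def at_z(s,rc,z):
    o,d=ray(s,rc); return o+d*(z-o[2])/d[2]
def tri(s1,p1,s2,p2):
    o1,d1=ray(s1,p1);o2,d2=ray(s2,p2)
    k=np.linalg.lstsq(np.c_[d1,-d2],o2-o1,rcond=None)[0]
    a=o1+d1*k[0];b=o2+d2*k[1]; return (a+b)/2,np.linalg.norm(a-b)
def cloud(s):
    M,t=P(s);v,u=np.indices(s["depth"].shape);z=s["depth"]
    p=np.stack([(u-s["cx"])/s["fx"]*z,(v-s["cy"])/s["fy"]*z,z],-1)
    return (p-t)@M
E
python3 - <<'E'
from h import *
a=snapshot("scene");b=snapshot("top")
cv2.imwrite("pics/a.png",a["image"][...,::-1]);cv2.imwrite("pics/b.png",b["image"][...,::-1])
np.set_printoptions(precision=1,suppress=True)
for s in (a,b): print("cam",ray(s,(210,280)))
for q in ["pipette_blue_center","pipette_blue_tip","dock_mouth","holder_blue_mouth","rack","pipette_green_center","reagent_bottle","tip_box"]:
    r=[[(np.array(x["centre"]).round(1).tolist(),round(x["confidence"],2)) for x in pinpoint(s,q)[:4]] for s in (a,b)]
    print(q,r)
    if r[0] and r[1]: print("   tri",*tri(a,r[0][0][0],b,r[1][0][0]))
print(get_obs())
E
```

```text
cam (array([1474.2,  -47. ,  728.1]), array([-0.8,  0.1, -0.6]))
cam (array([ 414.6,   98.8, 1326.8]), array([ 0.1,  0. , -1. ]))
pipette_blue_center [[([228.1, 219.8], 0.74), ([211.7, 169.6], 0.61)], [([199.6, 380.5], 0.54), ([183.4, 338.0], 0.52), ([198.5, 425.5], 0.46)]]
   tri [ 588.5 -117.1   63.5] 119.03374583143541
pipette_blue_tip [[([248.6, 225.1], 0.67), ([246.0, 137.5], 0.63), ([286.8, 278.8], 0.44)], [([191.3, 333.6], 0.65), ([205.9, 418.8], 0.57)]]
   tri [619.2 -52.4  -1. ] 5.204968142835967
dock_mouth [[([167.7, 165.2], 0.95), ([215.9, 171.8], 0.75)], [([194.6, 384.7], 0.97), ([285.5, 402.9], 0.65), ([273.3, 164.2], 0.59)]]
   tri [ 572.5 -164.7  229.2] 24.705899207157938
holder_blue_mouth [[([200.8, 273.0], 0.57), ([212.8, 172.5], 0.57)], [([209.9, 286.7], 0.89), ([138.3, 338.9], 0.4)]]
   tri [556.6  87.5  98.3] 3.883580316600963
rack [[([227.6, 296.4], 0.92)], [([211.9, 259.6], 0.88)]]
   tri [562.9 160.2   3.1] 7.745541723794328
pipette_green_center [[([207.4, 269.3], 0.6), ([194.5, 298.8], 0.57)], [([208.0, 256.3], 0.58)]]
   tri [561.5 124.   80.9] 90.25047728955917
reagent_bottle [[([187.5, 373.7], 0.63)], [([274.1, 165.2], 0.59)]]
   tri [391.6 443.7   4.7] 7.331287757463907
tip_box [[([291.3, 165.0], 0.84), ([198.2, 270.3], 0.26)], [([141.1, 382.9], 0.84), ([274.5, 165.9], 0.16)]]
   tri [ 763.1 -201.3    9.1] 8.02297362963902
{'time': 0.9, 'joint_pos': array([ 1. ,  0.3,  1.5, -0. ,  1.4, -0.1]), 'dq': array([-0.,  0., -0., -0.,  0., -0.]), 'tau': array([  0. , -40.4, -23.8,   0.1,   0. ,  -0. ]), 'tool_pos': array([255.2, 515.3, 205.5]), 'eef_rot': array([0.2, 1. , 0. , 0. ]), 'wrist_force': array([-0.3, -0.2, -0.4]), 'wrist_torque': array([-0.,  0.,  0.]), 'grasp_force': 0.0, 'opening': 0.9990434033270986}
```

View pics/a.png

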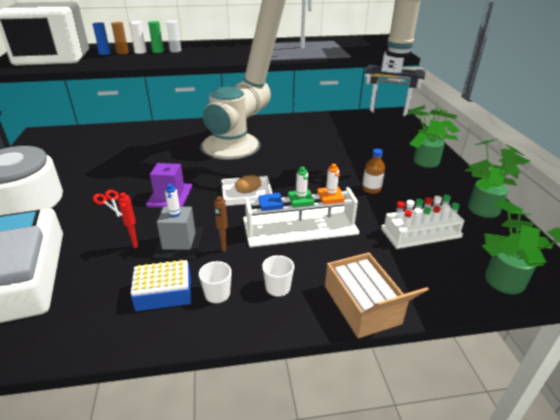

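View pics/b.png

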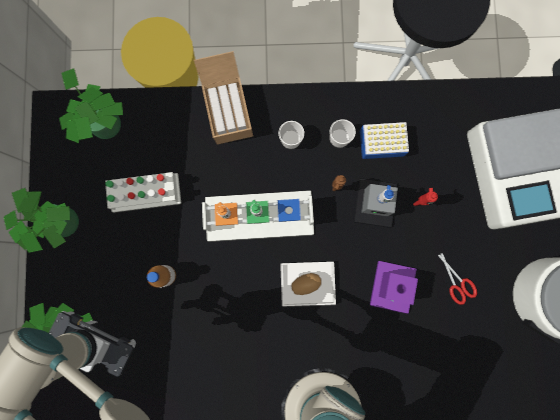

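Pipette-shaped candidates are the white and blue one in the grey dock (scene col 173, row 200; top 388,194), the red one (scene 127,220; top 428,197) and the brown one (scene 221,222; top 339,182). The white and blue one in the grey dock fits the description. The purple dock (scene 168,183; top 395,288) is a decoy. The empty blue holder is at scene (270,200), top (289,210). I'll confirm this in an enlarged crop and measure with depth.

Run:
```python
from h import *
np.set_printoptions(precision=1,suppress=True)
a=snapshot("scene");b=snapshot("top")
A=a["image"][170:260,110:300];B=b["image"][160:250,250:440]
im=np.vstack([cv2.resize(x[:,:,::-1],(600,284),interpolation=cv2.INTER_CUBIC) for x in (A,B)])
cv2.imwrite("pics/c.png",im)
ca,cb=cloud(a),cloud(b)
def blue(s): 
    i=s["image"].astype(int); return (i[...,2]>i[...,0]+50)&(i[...,2]>i[...,1]+25)
def rep(n,p): print(n,len(p),"med",np.median(p,0),"min",p.min(0),"max",p.max(0)) if len(p) else print(n,0)
box=lambda c,x0,x1,y0,y1,z0,z1:(c[...,0]>x0)&(c[...,0]<x1)&(c[...,1]>y0)&(c[...,1]<y1)&(c[...,2]>z0)&(c[...,2]<z1)
for n,s,c in (("scene",a,ca),("top",b,cb)):
    # holder plate top
    m=blue(s)&box(c,480,640,20,160,90,115); p=c[m]; rep(n+" holder",p)
    if len(p)>10: print("  rect",cv2.minAreaRect(p[:,:2].astype(np.float32)))
    m=box(c,540,700,-240,-90,90,112)
    p=c[m]; rep(n+" docktop",p)
    if len(p)>10: print("  rect",cv2.minAreaRect(p[:,:2].astype(np.float32)))
    for z0 in range(100,200,10):
        p=c[box(c,540,700,-240,-90,z0,z0+10)]; rep(n+f" pip{z0}",p)
```

```text
scene holder 364 med [567.3  82.5 103.6] min [526.9  52.6  90. ] max [590.  113.1 108. ]
  rect ((558.5121459960938, 82.57255554199219), (62.79598617553711, 59.55656051635742), 2.000567674636841)
scene docktop 489 med [ 595.3 -169.1   99.3] min [ 541.6 -213.7   90.1] max [ 624.9 -129.8  111.5]
  rect ((583.1734008789062, -171.5601043701172), (74.9773178100586, 72.70620727539062), 80.52459716796875)
scene pip100 139 med [ 591.6 -168.7  101. ] min [ 543.2 -210.8  100. ] max [ 621.2 -129.8  109.6]
scene pip110 40 med [ 592.  -170.3  114.9] min [ 576.8 -185.8  110.1] max [ 597.3 -157.9  119.9]
scene pip120 33 med [ 592.6 -169.7  124.9] min [ 584.7 -184.9  120.3] max [ 597.8 -157.5  129.6]
scene pip130 37 med [ 593.4 -170.3  134. ] min [ 583.1 -183.5  130.1] max [ 596.7 -157.9  139.4]
scene pip140 39 med [ 592.8 -169.3  143.7] min [ 579.3 -184.5  140. ] max [ 597.  -157.5  149.6]
scene pip150 40 med [ 592.8 -167.9  154.9] min [ 581.1 -185.1  150.2] max [ 596.9 -157.7  160. ]
scene pip160 33 med [ 593.1 -168.3  166. ] min [ 581.2 -184.   160.5] max [ 608.  -159.   169.9]
scene pip170 69 me
[... 918 characters left out ...]
6.4  120.3] max [ 583.6 -160.6  127.7]
top pip130 11 med [ 574.3 -163.7  134.8] min [ 567.8 -169.7  130.6] max [ 588.  -160.6  139.7]
top pip140 9 med [ 577.7 -161.4  146.5] min [ 566.7 -170.5  140.4] max [ 589.2 -160.9  148. ]
top pip150 9 med [ 571.6 -164.7  154.5] min [ 565.4 -176.3  150. ] max [ 590.3 -161.1  158.5]
top pip160 24 med [ 580.4 -168.3  167.9] min [ 566.6 -180.8  160. ] max [ 605.3 -160.9  169.9]
top pip170 60 med [ 580.8 -172.   176.3] min [ 568.4 -185.   170.3] max [ 602.4 -160.4  179.9]
top pip180 31 med [ 580.1 -173.1  182.4] min [ 569.8 -183.9  180. ] max [ 592.9 -163.9  189.8]
top pip190 8 med [ 581.2 -173.2  190.9] min [ 577.9 -179.2  190.1] max [ 586.3 -167.9  196.2]
```

View pics/c.png

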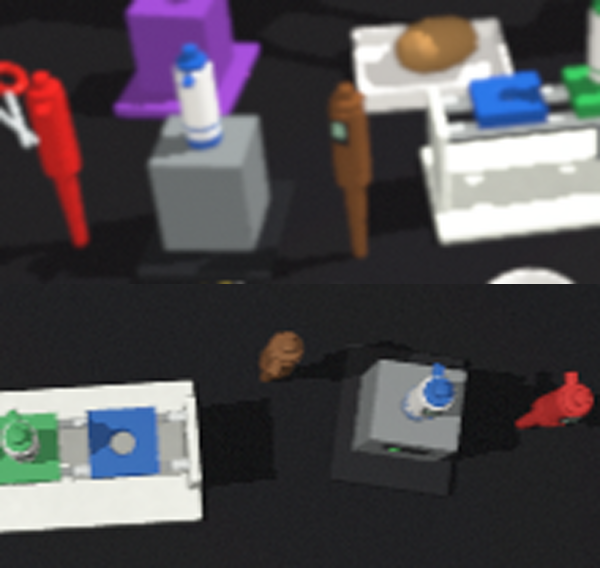

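The crop confirms it: the white and blue pipette stands in the grey dock at crop (195,95) and (430,395), and the empty blue holder's hole is at crop (123,443), i.e. top px (289,210). Next I'll refine the hole and axis and work out the approach.

```bash
cat >> h.py <<'E'
np.set_printoptions(precision=4,suppress=True)
def need(xyz,yaw_deg=None):
    """remaining move in creep units; yaw = direction of tool y vs world y (mod 180)"""
    o=get_obs(); Rt=R.from_quat(o["eef_rot"]); d=np.array(xyz)-o["tool_pos"]
    print("t",round(o["time"],2),"tcp",o["tool_pos"].round(1),"F",o["wrist_force"].round(1),"open",round(o["opening"]*94,1),"grip",round(o["grasp_force"],1))
    turn=np.zeros(3)
    if yaw_deg is not None:
        y=np.array([-np.sin(np.radians(yaw_deg)),np.cos(np.radians(yaw_deg)),0])
        if Rt.as_matrix()[:,1]@y<0: y=-y
        z=np.array([0,0,-1.]); T=R.from_matrix(np.c_[np.cross(y,z),y,z])
        turn=(Rt.inv()*T).as_rotvec()/(np.pi/2); print("turn",turn,"shift after turn",T.inv().apply(d)/750)
    print("shift now",Rt.inv().apply(d)/750,"toolx",Rt.as_matrix()[:,0].round(3),"tooly",Rt.as_matrix()[:,1].round(3),"q6",o["joint_pos"][5].round(2))
E
python3 - <<'E'
from h import *
a=snapshot("scene");b=snapshot("top")
for n,s in (("scene",a),("top",b)):
    c=cloud(s);i=s["image"].astype(int)
    bl=(i[...,2]>i[...,0]+50)&(i[...,2]>i[...,1]+25)
    m=bl&(c[...,0]>500)&(c[...,0]<620)&(c[...,1]>30)&(c[...,1]<130)&(c[...,2]>101)&(c[...,2]<112)
    r=cv2.minAreaRect(c[m][:,:2].astype(np.float32)); print(n,"plate",r[0],r[1],r[2],"z",np.median(c[m][:,2]))
    # hole: non blue pixels within the plate hull
    uv=np.argwhere(m)[:,::-1].astype(np.int32); H=np.zeros(m.shape,np.uint8); cv2.fillConvexPoly(H,cv2.convexHull(uv),1)
    H=cv2.erode(H,np.ones((5,5)))
    h=(H>0)&~((i[...,2]>i[...,0]+50)); k,l,st,ct=cv2.connectedComponentsWithStats(h.astype(np.uint8))
    for j in range(1,k):
        if st[j,4]>8: print("  hole px",ct[j],st[j,2:],"at z105",at_z(s,ct[j][::-1],105),"at z90",at_z(s,ct[j][::-1],90))
    for q,z in (("holder_blue_mouth",105),("dock_mouth",100),("pipette_blue_center",105)):
        for d in pinpoint(s,q)[:4]: print("  ",q,np.round(d["centre"],1),round(d["confidence"],2),at_z(s,d["centre"],z))
need([581.5,-172,320],-9.5)
E
```

```text
scene plate (557.4591674804688, 82.52386474609375) (61.49172592163086, 59.59351348876953) 0.7799531817436218 z 104.41634551494545
   holder_blue_mouth [198.5 268.8] 0.72 [553.9188  78.3789 105.    ]
   dock_mouth [166.4 164.1] 0.92 [ 324.2814 -215.1079  100.    ]
   dock_mouth [214.3 175.4] 0.64 [ 584.2025 -169.3261  100.    ]
   dock_mouth [189.5 333. ] 0.2 [527.5579 265.0187 100.    ]
   pipette_blue_center [212.8 168.7] 0.8 [ 582.1193 -185.6961  105.    ]
   pipette_blue_center [222.  127.1] 0.77 [ 607.0586 -285.9775  105.    ]
   pipette_blue_center [224.5 219.9] 0.73 [650.9036 -57.4423 105.    ]
top plate (556.3255615234375, 79.70896911621094) (59.21018600463867, 57.43727111816406) 89.25448608398438 z 105.35468551096854
  hole px [288.3696 209.8913] [ 8  7 46] at z105 [555.4046  81.1788 105.    ] at z90 [557.1333  80.9627  90.    ]
   holder_blue_mouth [208.6 285.6] 0.8 [559.1224  88.5508 105.    ]
   dock_mouth [288.2 401.9] 0.88 [ 338.4923 -213.8367  100.    ]
   dock_mouth [194.8 383.4] 0.71 [ 589.9884 -177.9805  100.    ]
   pipette_blue_center [199.1 427. ] 0.75 [ 574.2369 -293.6185  105.    ]
   pipette_blue_center [198.8 383.2] 0.73 [ 578.3825 -175.7421  105.    ]
   pipette_blue_center [181.3 337.9] 0.42 [629.7654 -55.5361 105.    ]
t 1.4 tcp [255.2 515.3 205.5] F [0.1 0.6 0.8] open 93.9 grip 0.0
turn [ 0.      0.     -0.1872] shift after turn [-0.5804 -0.832  -0.1527]
shift now [-0.7966 -0.6281 -0.1527] toolx [-0.896  0.444 -0.   ] tooly [0.444 0.896 0.   ] q6 -0.12
```

Both views agree: the hole is at about (556.5, 81, 105) and the pipette axis at about (582, -172), with the dock yaw at about -9.5°. All heights match the text. I'll lift, turn and move above the dock.

```bash
python3 -m creep '[[0,0,-0.0624,0,0,-0.05,0.28],[0,0,-0.0624,0,0,-0.05,0.28],[0,0,-0.0624,0,0,-0.05,0.28],[0,0,0,-0.029,-0.0416,0,0.28],[0,0,0,-0.029,-0.0416,0,0.28],[0,0,0,-0.029,-0.0416,0,0.28],[0,0,0,-0.029,-0.0416,0,0.28],[0,0,0,-0.029,-0.0416,0,0.28]]' 
python3 -m creep '[[0,0,0,-0.029,-0.0416,0,0.28],[0,0,0,-0.029,-0.0416,0,0.28],[0,0,0,-0.029,-0.0416,0,0.28],[0,0,0,-0.029,-0.0416,0,0.28],[0,0,0,-0.029,-0.0416,0,0.28],[0,0,0,-0.029,-0.0416,0,0.28],[0,0,0,-0.029,-0.0416,0,0.28]]'
python3 -m creep '[[0,0,0,-0.029,-0.0416,0,0.28],[0,0,0,-0.029,-0.0416,0,0.28],[0,0,0,-0.029,-0.0416,0,0.28],[0,0,0,-0.029,-0.0416,0,0.28],[0,0,0,-0.029,-0.0416,0,0.28],[0,0,0,-0.029,-0.0416,0,0.28],[0,0,0,0,0,0,0.28],[0,0,0,0,0,0,0.28]]'
python3 - <<'E'
from h import *
need([582,-172,126],-9.5)
E
```

```text
time: 2.07
tool_pos: [337.0, 342.0, 318.2]
eef_rot: [0.082, 0.997, 0.0, 0.0]
wrist_force: [0.8, 0.3, -0.3]
opening: 0.637
grasp_force: 0.0
time: 2.65
tool_pos: [451.2, 101.2, 318.3]
eef_rot: [0.083, 0.997, 0.0, 0.0]
wrist_force: [0.4, -0.1, 0.5]
opening: 0.64
grasp_force: 0.0
time: 3.32
tool_pos: [549.1, -104.9, 317.0]
eef_rot: [0.084, 0.996, 0.0, -0.001]
wrist_force: [-0.2, 1.3, -1.0]
opening: 0.641
grasp_force: 0.0
t 3.32 tcp [ 549.1 -104.9  317. ] F [-0.2  1.3 -1. ] open 60.3 grip 0.0
turn [ 0.0003 -0.001  -0.002 ] shift after turn [-0.058  -0.081   0.2547]
shift now [-0.0587 -0.0809  0.2546] toolx [-0.986  0.168  0.002] tooly [0.168 0.986 0.   ] q6 -1.72
```

```bash
python3 -m creep '[[0,0,0,-0.029,-0.0405,0,0.28],[0,0,0,-0.029,-0.0405,0,0.28],[0,0,0,0,0,0.045,0.28],[0,0,0,0,0,0.045,0.28],[0,0,0,0,0,0.045,0.28],[0,0,0,0,0,0,0.28],[0,0,0,0,0,0,0.28]]'
python3 - <<'E'
from h import *
need([582,-172,126],-9.5)
a=snapshot("scene");b=snapshot("top")
im=np.hstack([cv2.resize(x[:,:,::-1],(400,400),interpolation=cv2.INTER_CUBIC) for x in (a["image"][140:240,120:220],b["image"][140:240,340:440])])
cv2.imwrite("pics/d.png",im)
E
```

```text
time: 3.9
tool_pos: [580.3, -168.5, 215.9]
eef_rot: [0.082, 0.997, 0.001, -0.002]
wrist_force: [0.2, 0.9, -0.1]
opening: 0.641
grasp_force: 0.0
t 3.9 tcp [ 580.3 -168.5  215.9] F [ 0.2  0.9 -0.1] open 60.2 grip 0.0
turn [ 0.0009 -0.0024  0.0008] shift after turn [-0.003  -0.0042  0.1198]
shift now [-0.0035 -0.0043  0.1198] toolx [-0.986  0.164  0.004] tooly [0.164 0.986 0.001] q6 -1.8
```

View pics/d.png

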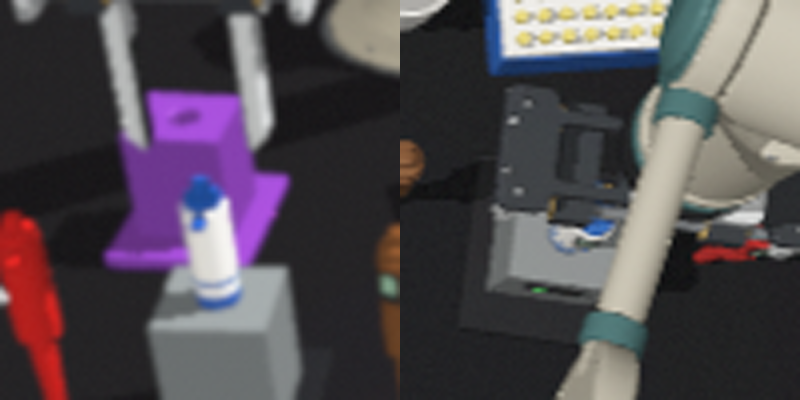

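The fingers straddle the pipette (scene crop: fingers at columns 135 and 258, pipette at 205). The hook points toward the camera, clear of the fingers. I'll descend and grip.

```bash
python3 -m creep '[[0,0,0,-0.003,-0.004,0.03,0.28],[0,0,0,0,0,0.03,0.28],[0,0,0,0,0,0.03,0.28],[0,0,0,0,0,0.029,0.28],[0,0,0,0,0,0,0.28],[0,0,0,0,0,0,0.28]]'
python3 - <<'E'
from h import *
need([582,-172,126],-9.5)
E
```

```text
time: 4.5
tool_pos: [584.3, -173.6, 129.2]
eef_rot: [0.083, 0.997, -0.0, 0.001]
wrist_force: [0.4, -0.3, 0.3]
opening: 0.637
grasp_force: 0.0
t 4.5 tcp [ 584.3 -173.6  129.2] F [ 0.4 -0.3  0.3] open 59.9 grip 0.0
turn [-0.0002  0.0013  0.0003] shift after turn [0.0033 0.0017 0.0042]
shift now [0.0033 0.0017 0.0042] toolx [-0.986  0.165 -0.002] tooly [ 0.165  0.986 -0.   ] q6 -1.81
```

```bash
python3 -m creep '[[0,0,0,0.002,0.001,0.003,-0.2],[0,0,0,0,0,0,-0.3],[0,0,0,0,0,0,-0.45],[0,0,0,0,0,0,-0.6],[0,0,0,0,0,0,-0.6],[0,0,0,0,0,0,-0.6],[0,0,0,0,0,0,-0.6],[0,0,0,0,0,0,-0.6]]' 25
python3 - <<'E'
from h import *
for _ in range(3): snapshot("top"); need([582,-172,126],-9.5)
E
```

```text
time: 5.17
tool_pos: [582.3, -172.9, 125.9]
eef_rot: [0.083, 0.997, -0.0, 0.001]
wrist_force: [-0.0, -0.3, 4.0]
opening: 0.294
grasp_force: 25.0
t 5.22 tcp [ 582.3 -172.9  125.9] F [-1.2 -0.1  5.2] open 27.7 grip 25.0
turn [-0.0002  0.0007 -0.    ] shift after turn [ 0.0005  0.0011 -0.0001]
shift now [ 0.0005  0.0011 -0.0001] toolx [-0.986  0.165 -0.001] tooly [ 0.165  0.986 -0.   ] q6 -1.81
t 5.27 tcp [ 582.3 -172.9  125.9] F [-0.6 -0.3  5.3] open 27.6 grip 25.0
turn [-0.0002  0.0008  0.    ] shift after turn [ 0.0006  0.0011 -0.0001]
shift now [ 0.0006  0.0011 -0.0002] toolx [-0.986  0.165 -0.001] tooly [ 0.165  0.986 -0.   ] q6 -1.81
t 5.32 tcp [ 582.3 -172.9  125.9] F [-0.3 -0.   5.6] open 27.7 grip 25.0
turn [-0.0002  0.0008  0.    ] shift after turn [ 0.0006  0.0011 -0.0001]
shift now [ 0.0006  0.0011 -0.0001] toolx [-0.986  0.165 -0.001] tooly [ 0.165  0.986 -0.   ] q6 -1.81
```

Gripped at 28 mm as expected. I'll lift straight up.

```bash
python3 -m creep '[[0,0,0,0,0,-0.015,-0.6],[0,0,0,0,0,-0.025,-0.6],[0,0,0,0,0,-0.03,-0.6],[0,0,0,0,0,-0.03,-0.6],[0,0,0,0,0,-0.04,-0.6],[0,0,0,0,0,-0.04,-0.6],[0,0,0,0,0,-0.04,-0.6],[0,0,0,0,0,-0.035,-0.6]]'
python3 - <<'E'
from h import *
need([556.5,81,315],1)
a=snapshot("scene")
cv2.imwrite("pics/e.png",cv2.resize(a["image"][100:260,80:300,::-1],(770,560),interpolation=cv2.INTER_CUBIC))
E
```

```text
time: 5.98
tool_pos: [581.6, -172.3, 318.2]
eef_rot: [0.083, 0.997, 0.0, -0.0]
wrist_force: [-0.3, -0.7, -2.1]
opening: 0.29
grasp_force: 25.0
t 5.98 tcp [ 581.6 -172.3  318.2] F [-0.3 -0.7 -2.1] open 27.3 grip 25.0
turn [ 0.0003 -0.0001 -0.1165] shift after turn [0.0275 0.3383 0.0042]
shift now [0.0887 0.3276 0.0044] toolx [-0.986  0.165  0.   ] tooly [0.165 0.986 0.   ] q6 -1.81
```

View pics/e.png

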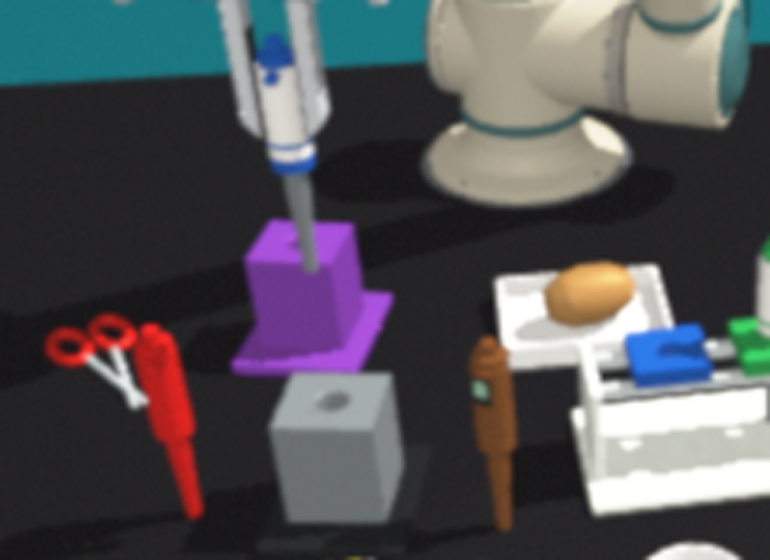

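The pipette is out of the dock and hanging straight in the gripper, tip at crop (312,268), with the nose clear of everything. I'll turn and carry it over the blue holder.

```bash
python3 -m creep '[[0,0,-0.0583,0,0,0,-0.6],[0,0,-0.0582,0,0,0,-0.6],[0,0,0,0.002,0.03,0,-0.6],[0,0,0,0.004,0.05,0,-0.6],[0,0,0,0.004,0.05,0,-0.6],[0,0,0,0.004,0.05,0,-0.6],[0,0,0,0.004,0.05,0,-0.6],[0,0,0,0.004,0.05,0,-0.6]]'
python3 -m creep '[[0,0,0,0.0035,0.035,0,-0.6],[0,0,0,0.002,0.0233,0,-0.6],[0,0,0,0,0,0,-0.6],[0,0,0,0,0,0,-0.6],[0,0,0,0,0,0,-0.6]]'
python3 - <<'E'
from h import *
need([556.5,81,243],1)
E
```

```text
time: 6.7
tool_pos: [560.7, 38.8, 315.5]
eef_rot: [-0.008, 1.0, 0.0, -0.001]
wrist_force: [0.7, -0.7, -1.1]
opening: 0.295
grasp_force: 25.0
time: 7.12
tool_pos: [556.7, 80.0, 315.9]
eef_rot: [-0.009, 1.0, -0.0, -0.001]
wrist_force: [0.1, -0.9, -2.2]
opening: 0.295
grasp_force: 25.0
t 7.12 tcp [556.7  80.  315.9] F [ 0.1 -0.9 -2.2] open 27.7 grip 25.0
turn [-0.0005 -0.0007 -0.0002] shift after turn [0.0003 0.0013 0.0971]
shift now [0.0002 0.0014 0.0971] toolx [-1.    -0.017  0.001] tooly [-0.017  1.    -0.001] q6 -1.57
```

```bash
python3 -m creep '[[0,0,0,0,0.001,0.03,-0.6],[0,0,0,0,0,0.03,-0.6],[0,0,0,0,0,0.03,-0.6],[0,0,0,0,0,0.015,-0.6],[0,0,0,0,0,0,-0.6],[0,0,0,0,0,0,-0.6],[0,0,0,0,0,0,-0.6]]'
python3 - <<'E'
from h import *
need([556.5,81,211],1)
a=snapshot("scene");b=snapshot("top")
cv2.imwrite("pics/f.png",np.hstack([cv2.resize(x[:,:,::-1],(400,400),interpolation=cv2.INTER_CUBIC) for x in (a["image"][130:230,230:330],b["image"][160:260,240:340])]))
M,t=P(a)
for p in ((556.5,81,105),(556.5,81,get_obs()["tool_pos"][2]-106)): 
    c=M@np.array(p)+t; print("scene px",a["fx"]*c[0]/c[2]+a["cx"],a["fy"]*c[1]/c[2]+a["cy"])
c=cloud(a); z0=get_obs()["tool_pos"][2]-106
for lo,hi in ((4,26),(30,54),(58,78),(82,120)):
    m=(abs(c[...,0]-556)<40)&(abs(c[...,1]-81)<22)&(c[...,2]>z0+lo)&(c[...,2]<z0+hi); p=c[m]
    if len(p): print(lo,hi,len(p),"x front",np.percentile(p[:,0],[50,80,95]),"y",np.percentile(p[:,1],[2,98]),p[:,1].mean())
for q in pinpoint(a,"pipette_blue_tip")[:4]: print(q)
E
```

```text
time: 7.7
tool_pos: [557.8, 80.6, 238.6]
eef_rot: [-0.008, 1.0, -0.0, 0.001]
wrist_force: [-0.5, 0.4, -2.5]
opening: 0.292
grasp_force: 25.0
t 7.7 tcp [557.8  80.6 238.6] F [-0.5  0.4 -2.5] open 27.5 grip 25.0
turn [-0.0001  0.0011 -0.0009] shift after turn [0.0017 0.0006 0.0368]
shift now [0.0017 0.0006 0.0368] toolx [-1.    -0.016 -0.002] tooly [-0.016  1.    -0.   ] q6 -1.57
scene px 269.8917742563689 198.94824604108737
scene px 269.8587917344613 190.2067274881228
4 26 28 x front [561.2295 563.0738 564.2552] y [77.9742 86.4814] 82.04070902514574
30 54 40 x front [562.0705 564.5121 565.438 ] y [75.8346 89.1267] 81.16718775899747
58 78 35 x front [563.4847 565.0599 566.0392] y [75.4834 88.838 ] 81.56596350171779
82 120 174 x front [568.2715 570.0717 572.0355] y [ 62.6421 100.3246] 80.55797642403822
{'centre': [248.4, 224.8], 'confidence': 0.93}
{'centre': [189.5, 270.1], 'confidence': 0.56}
{'centre': [247.0, 134.9], 'confidence': 0.55}
```

View pics/f.png

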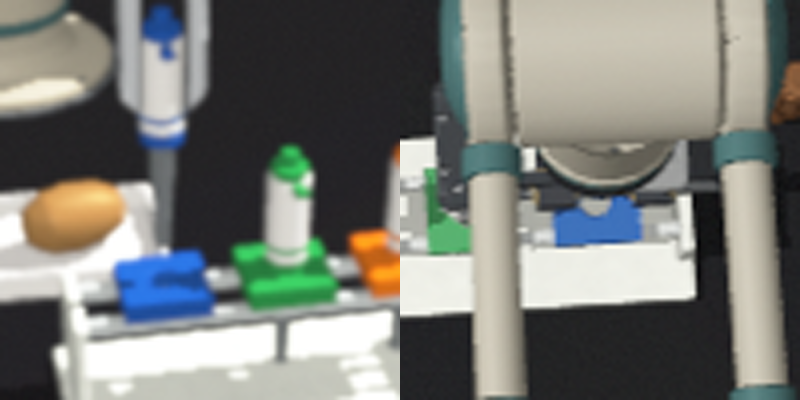

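The nose hangs right above the blue holder: tip at scene crop (160,240), mouth at about (163,275). In the same camera, the nose axis (558.3, 81.5) and plate centre (557.5, 82.5) agree within about 1 mm. I'll lower it slowly.

```bash
python3 -m creep '[[0,0,0,0.0005,0.0005,0.01,-0.6],[0,0,0,0,0,0.012,-0.6],[0,0,0,0,0,0.012,-0.6],[0,0,0,0,0,0.012,-0.6],[0,0,0,0,0,0.012,-0.6],[0,0,0,0,0,0.01,-0.6],[0,0,0,0,0,0,-0.6]]'
python3 - <<'E'
from h import *
snapshot("top");need([557,81.5,131],1)
E
```

```text
time: 8.43
tool_pos: [555.1, 81.8, 184.3]
eef_rot: [-0.009, 1.0, 0.0, -0.002]
wrist_force: [0.1, -0.2, -2.0]
opening: 0.293
grasp_force: 25.0
t 8.48 tcp [555.7  81.8 185.4] F [-1.1  0.3 -1.1] open 27.7 grip 25.0
turn [ 0.     -0.0016 -0.0001] shift after turn [-0.0017 -0.0005  0.0725]
shift now [-0.0018 -0.0005  0.0725] toolx [-1.    -0.017  0.003] tooly [-0.017  1.     0.   ] q6 -1.57
```

```bash
python3 -m creep '[[0,0,0,-0.0008,0,0.008,-0.6],[0,0,0,0,0,0.008,-0.6],[0,0,0,0,0,0.008,-0.6],[0,0,0,0,0,0.008,-0.6],[0,0,0,0,0,0,-0.6],[0,0,0,0,0,0,-0.6]]'
python3 - <<'E'
from h import *
snapshot("top");need([557,81.5,131],1)
E
```

```text
time: 8.98
tool_pos: [556.8, 81.8, 162.2]
eef_rot: [-0.009, 1.0, 0.0, -0.0]
wrist_force: [-0.4, -0.5, -0.6]
opening: 0.297
grasp_force: 25.0
t 9.03 tcp [557.1  81.8 162.6] F [ 0.8  0.1 -1.2] open 27.6 grip 25.0
turn [ 0.     -0.0001 -0.0001] shift after turn [ 0.0002 -0.0004  0.0422]
shift now [ 0.0002 -0.0004  0.0422] toolx [-1.    -0.017  0.   ] tooly [-0.017  1.     0.   ] q6 -1.57
```

```bash
python3 -m creep '[[0,0,0,0,0,0.006,-0.6],[0,0,0,0,0,0.006,-0.6],[0,0,0,0,0,0.006,-0.6],[0,0,0,0,0,0.006,-0.6],[0,0,0,0,0,0.006,-0.6],[0,0,0,0,0,0.004,-0.6],[0,0,0,0,0,0,-0.6],[0,0,0,0,0,0,-0.6]]'
python3 - <<'E'
from h import *
snapshot("top");need([557,81.5,131],1)
E
```

```text
time: 9.7
tool_pos: [557.0, 81.8, 136.9]
eef_rot: [-0.009, 1.0, 0.0, -0.0]
wrist_force: [-0.1, -0.3, -2.3]
opening: 0.293
grasp_force: 25.0
t 9.75 tcp [557.2  81.8 137.2] F [-0.7 -0.1 -1.2] open 27.4 grip 25.0
turn [ 0.0001  0.0001 -0.0001] shift after turn [ 0.0003 -0.0004  0.0083]
shift now [ 0.0003 -0.0004  0.0083] toolx [-1.    -0.017 -0.   ] tooly [-0.017  1.     0.   ] q6 -1.57
```

No contact force so far, with 6 mm left. I'll go in 1.5 mm steps until the shoulder touches.

```bash
python3 -m creep '[[0,0,0,0,0,0.002,-0.6],[0,0,0,0,0,0.002,-0.6],[0,0,0,0,0,0.001,-0.6],[0,0,0,0,0,0,-0.6]]'
python3 -m creep '[[0,0,0,0,0,0.001,-0.6],[0,0,0,0,0,0,-0.6],[0,0,0,0,0,0,-0.6]]'
python3 -m creep '[[0,0,0,0,0,0.001,-0.6],[0,0,0,0,0,0,-0.6],[0,0,0,0,0,0,-0.6]]'
```

```text
time: 10.08
tool_pos: [557.0, 81.8, 133.3]
eef_rot: [-0.009, 1.0, 0.0, -0.0]
wrist_force: [-0.3, -0.2, -2.0]
opening: 0.293
grasp_force: 25.0
time: 10.33
tool_pos: [557.1, 81.8, 132.7]
eef_rot: [-0.009, 1.0, 0.0, 0.0]
wrist_force: [0.1, -0.2, -2.9]
opening: 0.293
grasp_force: 25.0
time: 10.58
tool_pos: [557.1, 81.8, 132.0]
eef_rot: [-0.009, 1.0, 0.0, 0.0]
wrist_force: [0.0, 0.2, -2.1]
opening: 0.294
grasp_force: 25.0
```

```bash
python3 -m creep '[[0,0,0,0,0,0.001,-0.6],[0,0,0,0,0,0,-0.6],[0,0,0,0,0,0,-0.6]]'
python3 -m creep '[[0,0,0,0,0,0.001,-0.6],[0,0,0,0,0,0,-0.6],[0,0,0,0,0,0,-0.6]]'
```

```text
time: 10.83
tool_pos: [557.1, 81.9, 131.2]
eef_rot: [-0.009, 1.0, 0.0, -0.0]
wrist_force: [0.8, -0.5, -2.4]
opening: 0.293
grasp_force: 25.0
time: 11.08
tool_pos: [557.2, 81.8, 130.9]
eef_rot: [-0.009, 1.0, 0.0, 0.0]
wrist_force: [-0.9, 0.3, 1.4]
opening: 0.296
grasp_force: 25.0
```

The wrist force rose from -2.4 to +1.4 N at TCP z = 130.9, where the shoulder should touch (131). I'll ease the grip and release.

```bash
python3 -m creep '[[0,0,0,0,0,0.0005,-0.6],[0,0,0,0,0,0,-0.6],[0,0,0,0,0,0,-0.6]]' 5
python3 -m creep '[[0,0,0,0,0,0,-0.35],[0,0,0,0,0,0,-0.3],[0,0,0,0,0,0,-0.2],[0,0,0,0,0,0,-0.1],[0,0,0,0,0,0,0.05],[0,0,0,0,0,0,0.05],[0,0,0,0,0,0,0.05]]'
python3 - <<'E'
from h import *
need([557,81.5,131],1)
a=snapshot("scene")
cv2.imwrite("pics/g.png",cv2.resize(a["image"][150:250,220:360,::-1],(770,550),interpolation=cv2.INTER_CUBIC))
c=cloud(a)
m=(abs(c[...,0]-557)<25)&(abs(c[...,1]-81)<13)&(c[...,2]>110); print("z top",np.sort(c[m][:,2])[-8:])
E
```

```text
time: 11.33
tool_pos: [557.3, 81.8, 130.8]
eef_rot: [-0.009, 1.0, -0.0, 0.0]
wrist_force: [-1.5, -0.2, 5.6]
opening: 0.295
grasp_force: 5.0
time: 11.92
tool_pos: [557.1, 81.8, 130.0]
eef_rot: [-0.009, 1.0, 0.0, -0.0]
wrist_force: [-0.2, -0.2, 0.6]
opening: 0.524
grasp_force: 0.0
t 11.92 tcp [557.1  81.8 130. ] F [-0.2 -0.2  0.6] open 49.3 grip 0.0
turn [ 0.     -0.0001 -0.0001] shift after turn [ 0.0002 -0.0004 -0.0014]
shift now [ 0.0002 -0.0004 -0.0014] toolx [-1.    -0.017  0.   ] tooly [-0.017  1.     0.   ] q6 -1.57
z top [558.5866 558.6618 558.6865 558.7281 558.8108 558.9482 559.2874 559.4424]
```

View pics/g.png

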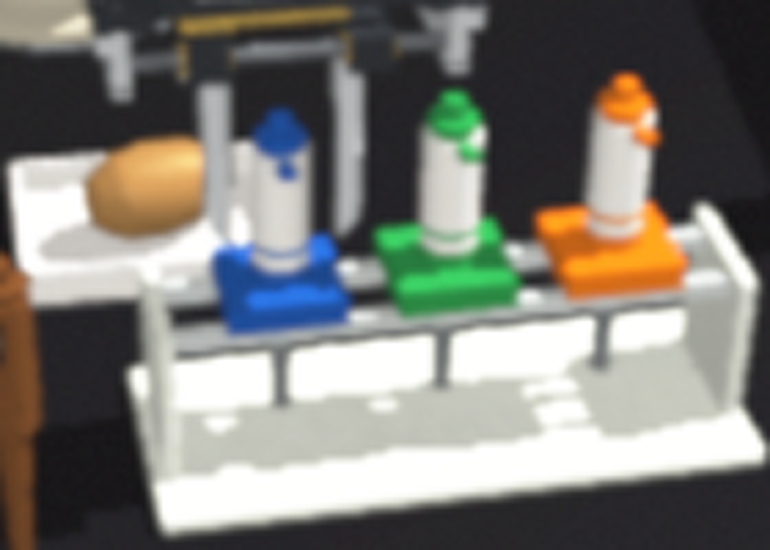

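The blue pipette stands upright in the blue holder, shoulder on the face at crop (282,262), like the other two, with the fingers open on both sides. I'll retreat straight up.

```bash
python3 -m creep '[[0,0,0,0,0,-0.015,0.05],[0,0,0,0,0,-0.03,0.05],[0,0,0,0,0,-0.04,0.05],[0,0,0,0,0,-0.045,0.05],[0,0,0,0,0,-0.045,0.05],[0,0,0,0,0,-0.045,0.05],[0,0,0,0,0,-0.03,0.05],[0,0,0,0,0,0,0.05]]'
python3 -m creep '[[0,0,0,0.03,0,0,0.05],[0,0,0,0.04,0,0,0.05],[0,0,0,0.04,0,0,0.05],[0,0,0,0.04,0,0,0.05],[0,0,0,0,0,0,0.05],[0,0,0,0,0,0,0.05],[0,0,0,0,0,0,0.05],[0,0,0,0,0,0,0.05]]'
python3 - <<'E'
from h import *
a=snapshot("scene");b=snapshot("top")
for s in (a,b):
    c=cloud(s)
    for y in (81,166):
        m=(abs(c[...,0]-558)<30)&(abs(c[...,1]-y)<20)&(c[...,2]>115)&(c[...,2]<230); p=c[m]; print(y,"top z",np.sort(p[:,2])[-6:].round(1),p[p[:,2]>175].mean(0), p[p[:,2]<150].mean(0))
cv2.imwrite("pics/i.png",np.hstack([cv2.resize(x[:,:,::-1],(400,400),interpolation=cv2.INTER_CUBIC) for x in (a["image"][150:250,230:330],b["image"][160:260,200:300])]))
E
```

```text
time: 12.63
tool_pos: [559.6, 81.9, 323.4]
eef_rot: [-0.009, 1.0, 0.0, 0.005]
wrist_force: [0.5, -0.4, 0.1]
opening: 0.524
grasp_force: 0.0
time: 13.3
tool_pos: [445.6, 79.8, 317.1]
eef_rot: [-0.009, 1.0, 0.0, -0.0]
wrist_force: [0.3, 0.7, -0.4]
opening: 0.525
grasp_force: 0.0
81 top z [194.  194.1 194.3 194.9 195.2 195.7] [563.2793  83.1468 183.4159] [566.8716  82.6066 132.8449]
166 top z [193.7 194.2 194.4 194.4 194.6 194.9] [560.0662 167.2335 182.954 ] [564.0012 165.0814 132.7518]
81 top z [196.9 197.  197.4 197.6 198.2 199. ] [558.3743  80.8563 184.7002] [552.6871  79.8274 137.236 ]
166 top z [195.7 195.7 196.1 196.4 198.6 199.1] [556.6737 165.8168 184.6305] [550.6287 163.2829 129.1949]
```

View pics/i.png

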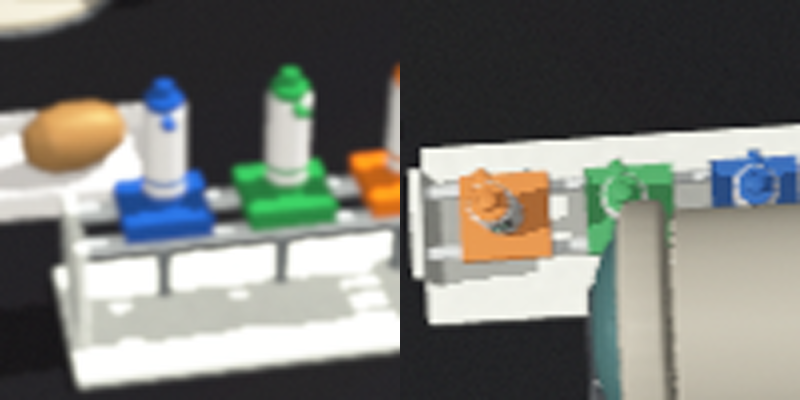

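The blue pipette's top is at about 195 mm, level with the green one, so it is upright and fully home (crop 163,130). The robot is clear of it.

```bash
python3 -c "from cell import job_done; print(job_done())"
```

```text
the job is handed in; nothing more can be done
None
```

The blue pipette now hangs upright and released in the blue holder, its shoulder fully home (top about 195 mm, level with the green one). I lowered it in gently and handed the job in about 13 s into the 51 s limit.

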